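Offer up a hinge leaf to its jamb

ROBOT

A 6-joint arm with a two-finger parallel gripper is mounted at the origin on the work surface. World frame = base frame: x ahead of the robot, y to its left, z up, the work surface at z = 0. Lengths are in mm, angles in rad, forces in N, time in s.
With the tool pointing down it reaches from about 350 to 775 mm from the base axis. Payload 5.5 kg.
Tool frame: the origin (TCP) lies between the finger pads; the fingertips stand tcp_to_tips ahead of it and the grasp point (between the pads) lies 11 mm behind it (tcp_to_tips is the distance from the TCP to the fingertips, in mm); z points along the fingers, y is the direction in which the jaws open and shut (so a half turn about z gives the same grasp; the last joint's range is limited). The gripper opens to 85 mm and grips with 20 to 120 N. Pads are 22 mm wide; open, the fingers measure 114 mm over their backs; the gripper's body (76 mm by 85 mm) begins 54 mm behind the grasp point. The pads swing forward as they close: fully open they stand 13 mm farther back than shut.
Start: joints at [1.044, 0.313, 0.046, 1.304, 0, 1.431], TCP at [216.933, 532.552, 239.323] pointing down, gripper open.
Joint ranges: [-2.76, 2.76], [-0.86, 1.69], [-1.03, 1.26], [-2.2, 2.34], [-1.47, 1.5], [-3.14, 3.14]. Speed limits (rad/s): [2.57, 2.57, 3.14, 3.14, 3.14, 3.14].

INTERFACE

Orientations are given as a unit quaternion [x, y, z, w].
In Python, from bench import observe, capture, camera_model, job_done, tcp_to_tips gives the robot as it stands.
- The arm moves only by the tool servo_tool, never from a script. Its argument "targets" is a list of rows, each an object of numbers: "fingers": the opening, from 0 (shut) to 1 (fully open); "tx", "ty", "tz": the shift along the tool's x, y, z in m; "turn": the turn about the tool's z in rad. In form: [{"fingers": .., "tx": .., "ty": .., "tz": .., "turn": ..}, ...]. A call has 1 to 12 rows; each row is the pose to reach, as a shift and turn from the pose measured when the call began, along the tool's axes at that moment; what a row does not reach only later rows make up. A row lasts 1/8 s, in which the tool goes at most 62.5 mm and 10.7 degrees, less where a joint would pass 70% of its speed; a pose out of reach is approached as far as the arm can. A call with a gripper value outside its range is refused whole. The fingers move at their own pace and stop on an object; "force" is the grip in N (left out, the last holds). Time passes only in rows, so rows that repeat a pose let the fingers close. It gives the time, the measured TCP pose, the force and the opening at its end, in the units of the state.
- observe(): the state, without advancing time (a new reading comes with each control period).
- capture(name): name is "scene" or "top" or "wrist"; returns the picture (420x560x3 uint8, red, green, blue); there is no depth.
- camera_model(name): a dict with "fx", "fy", "cx", "cy" (pixels), "rvec" (rotation vector, rad) and "tvec" (3), from world to camera coordinates, as OpenCV has them. Camera axes: x right, y down, z forward; pixel columns grow to the right and rows downward; lengths in mm; the calibration is good to about 2 mm. A picture is of the moment at which its call begins: read the wrist's pose just before it. camera_model takes no time and is no camera call; for the wrist camera it gives the pose at the moment of the call.
- job_done(): hands the job in, once; it reports no verdict.
The state is a dict: "time_s": time; "qpos": joint angles; "dq": joint speeds; "effort": joint torques, N m; "eef_pos": TCP position; "tool_rot": TCP orientation; "wrist_force": force on the tool from outside, world axes, zero at the start; "wrist_torque": the same for the moment, N m; "opening": opening from 0.0 (shut) to 1.0 (fully open).
Only numpy, scipy, OpenCV 4.12 (cv2) and the standard library are available. Lean on these libraries where they do the work, as an engineer would, in place of code of your own. Each camera call takes 0.05 s, during which the arm holds its last target.

TASK

First lift the T-shaped gap gauge out of the hinge on the jamb block and stand it on edge in a free slot of the rack, letting go of it there. Then take the loose hinge leaf (the plate with a knuckle barrel along its lower edge) out of the rack and hold its knuckle in the gap between the two fixed knuckles, all three holes in line so that the hinge pin could be slid straight through, without resting or pressing it on the jamb. Finish still holding the leaf there: do not put it down or let go; leave everything else where it is.

Things in the scene. Friction and masses are not known exactly. Their poses are not given: they have to be found in the camera images.
- jamb: Fixed wooden jamb block with a steel hinge leaf flat on top (top at z 70). Origin on the table straight below the middle of the knuckle gap; y along the hinge axis, z up, x towards the wood (x +22 to +97, y +-65), roughly facing the robot. Under the gap a dark steel foot holds the gauge: slot 10 wide in x, floor z 8, walls (10 thick, 44 long in y) to z 38.
- jamb_bore (a point): Point on the hinge axis, 66 above the table, middle of the knuckle gap; y along the axis, z up. The middle of the loose leaf's bore must come here. Fixed knuckles (outside diameter 26, bore 16) fill y +20 to +52 and -52 to -20; the 40 gap is open above, below and to -x; towards +x it is clear for 18.
- rack: Fixed plywood rack 110 (x) by 215 (y), origin on the table under its middle. Four slots along y, 55 apart, each running along x: notched rails at x -40 and +40 (12 thick, seats at z 90), open between them down to the 6 base. Slots 12 wide; fins 28 above the seat, flared lips to 39 guide plates in from about 6 off. Leaf and blank fill two slots, two are free; it varies.
- slot0 (a point): Middle of the seat of rack slot 0 (slot 0 at the rack's -y end, slot 3 at +y), 90 above the table. x along the slot, z up. A plate stood here has its lower edge at this point.
- slot1 (a point): Middle of the seat of rack slot 1 (slot 0 at the rack's -y end, slot 3 at +y), 90 above the table. x along the slot, z up. A plate stood here has its lower edge at this point.
- slot2 (a point): Middle of the seat of rack slot 2 (slot 0 at the rack's -y end, slot 3 at +y), 90 above the table. x along the slot, z up. A plate stood here has its lower edge at this point.
- slot3 (a point): Middle of the seat of rack slot 3 (slot 0 at the rack's -y end, slot 3 at +y), 90 above the table. x along the slot, z up. A plate stood here has its lower edge at this point.
- leaf: Loose steel hinge leaf, 0.3 to 0.5 kg: plate 100 (y) by 60 high, 8 thick (x), on a 32 wide neck one knuckle barrel below its middle: diameter 26, bore 16, 32 long in y. Origin in the middle of the bore; y along the bore, z up. Plate z +20 to +80; pinch it across its thickness near the top. Same front and back. Starts in the rack, barrel hanging between the rails.
- gauge: Loose aluminium T-shaped gauge 8 thick (x), 0.2 kg: head 100 wide (y), 50 high; tongue 36 wide, 75 long. Origin in the middle of the head's lower edge, z up: head z 0 to +50, tongue to -75. Same front and back. Starts upright, tongue through the gap into the jamb's foot slot. In the rack the head's shoulders sit on the rails, tongue hanging between them.
- blank: Plain steel plate 100 by 65 by 8, no barrel, standing in another rack slot (origin middle of its lower edge, x across its thickness). Leave it.
- pin: Steel hinge pin 10 in diameter, 130 long along its y, with a bent end, lying on the table in front of the jamb's knuckles. Origin under its middle. Leave it.
- oiler: Small clear oil bottle with red nozzle, 44 in diameter, 112 high, origin under it. Leave it.
- file: Flat file with wooden handle, about 325 long along its y, 24 high, lying on the table. Leave it.
- square: Steel try square, stock 100 (y) and blade 130 (x), 16 high, lying on the table. Leave it.
- truck: Aluminium model truck with rubber wheels, 110 long (y), 60 wide, 76 high, origin under it. Leave it.
Not all that is in view belongs to the job. Of the things like the gauge, leave any that is red; of the rest the smaller one is meant.

How it is judged:
By the outcome, as a careful person would: the job done as asked, in the order asked, and still so for the second after the job is handed in, while the arm keeps its last pose, push and grip.
It also fails if it takes over 61 s, if anything falls off the work surface, if the arm or the gripper's body presses on something with over 40 N, if the wrist force passes 120 N, or if a joint passes its speed limit or range.

## Working session

There is one attempt and no reset: what is moved stays moved. The work goes in short steps, Python scripts to look and compute and a tool call to move; the robot and the scene stay as the last step left them, time stands still between calls to the robot, and variables do not carry over. Pictures are saved under pics/ and viewed, and the job is handed in when it is done.

Besides the shell and the picture viewer there is one more tool, called as name(argument=value, ...), one argument or row to a line, values as JSON. servo_tool: Moves the arm, as the interface text tells. Its arguments: {"type":"object","properties":{"targets":{"type":"array"},"force":{"type":"number"}},"required":["targets"]}

```bash
mkdir -p pics; ls; python3 - <<'E'
from bench import *
import cv2, json
print(observe()); print(tcp_to_tips)
for n in ("scene","top","wrist"):
    m=camera_model(n); print(n,m)
    cv2.imwrite(f"pics/{n}0.png",cv2.cvtColor(capture(n),cv2.COLOR_RGB2BGR))
E
```

```text
pics
{'time_s': 0.0, 'qpos': array([ 1.04444075e+00,  3.14028577e-01,  4.49708905e-02,  1.30359242e+00,
       -8.46825623e-06,  1.43122796e+00]), 'dq': array([-6.21280105e-05, -1.58569740e-03,  1.85196543e-04,  1.18605938e-03,
       -1.70898012e-03, -1.67357329e-04]), 'effort': array([-1.16533515e-04, -4.80630505e+01,  2.98531044e+01,  1.96498632e-02,
       -9.46689920e-05,  1.39788699e-05]), 'eef_pos': array([216.64061065, 532.09026982, 238.38951793]), 'tool_rot': array([ 1.92190251e-01,  9.81357248e-01, -8.77365704e-04, -2.98945969e-04]), 'wrist_force': array([0.04434329, 0.48236813, 0.26503178]), 'wrist_torque': array([ 0.00727701,  0.0129195 , -0.02282858]), 'opening': 0.9993398750941993}
8.0
scene {'fx': 532.5333680184903, 'fy': 532.5333680184903, 'cx': 281.81829509753413, 'cy': 207.3362991563622, 'rvec': array([ 2.14712955,  0.50867892, -0.27369655]), 'tvec': array([-469.74659194,  -71.85334286, 1561.34396128])}
top {'fx': 388.5992328849145, 'fy': 388.5992328849145, 'cx': 276.26404002588407, 'cy': 204.38385652372932, 'rvec': array([ 2.20839238, -2.21663398,  0.08409677]), 'tvec': array([ -60.40162172,  525.25649244, 1029.47595836])}
wrist {'fx': 351.8333792869878, 'fy': 351.8333792869878, 'cx': 281.23350363626855, 'cy': 209.15898652777665, 'rvec': array([-2.41950188, -1.62747244, -0.2134969 ]), 'tvec': array([-573.93869615,  -33.78622194,  378.21867637])}
```

View pics/scene0.png

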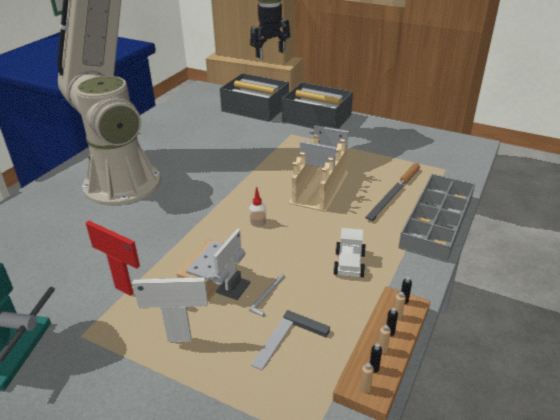

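View pics/top0.png

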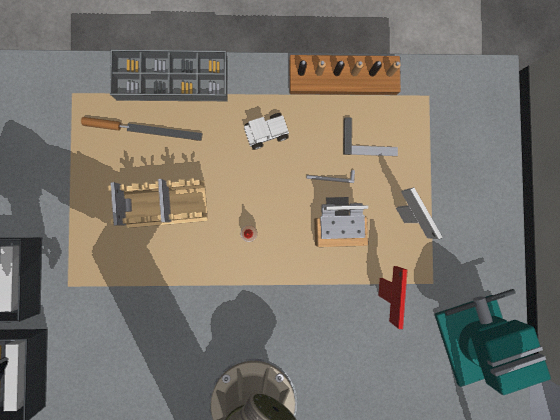

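View pics/wrist0.png

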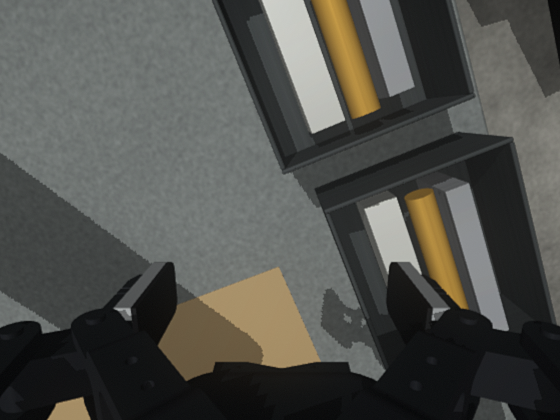

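```bash
python3 - <<'E'
import cv2
a=cv2.imread("pics/top0.png"); s=cv2.imread("pics/scene0.png")
def c(im,x,y,w,h,k,n): cv2.imwrite(f"pics/{n}.png",cv2.resize(im[y:y+h,x:x+w],None,fx=k,fy=k,interpolation=cv2.INTER_CUBIC))
c(a,100,140,120,95,6,"top_rack"); c(a,290,160,160,120,5,"top_jamb")
c(s,280,110,90,100,6,"sc_rack"); c(s,170,210,130,100,6,"sc_jamb")
E
```

```text
(no output)
```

View pics/top_rack.png

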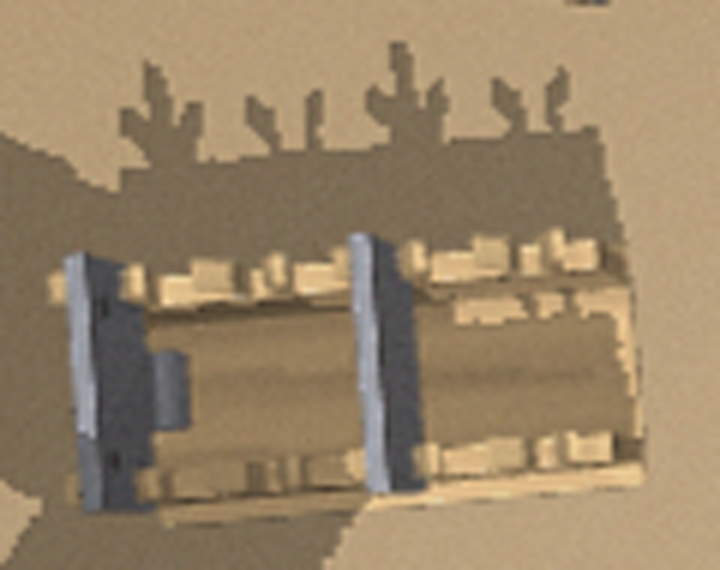

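View pics/top_jamb.png

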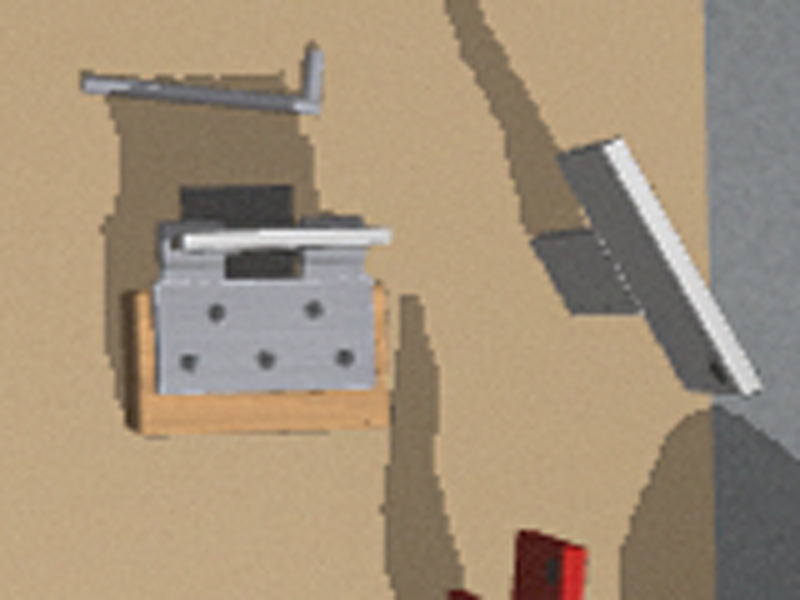

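View pics/sc_rack.png

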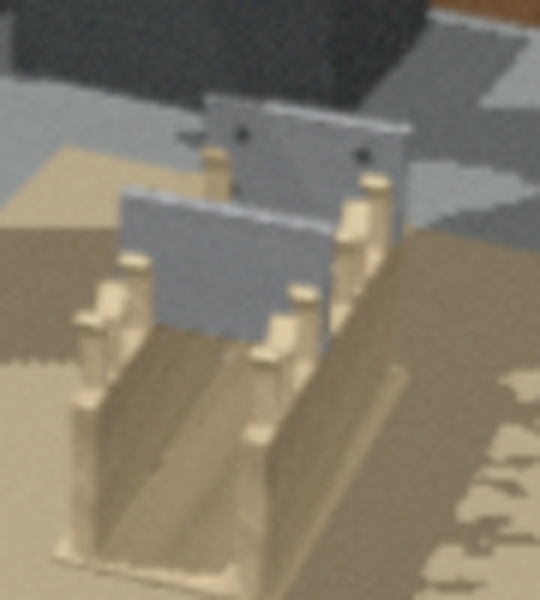

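View pics/sc_jamb.png

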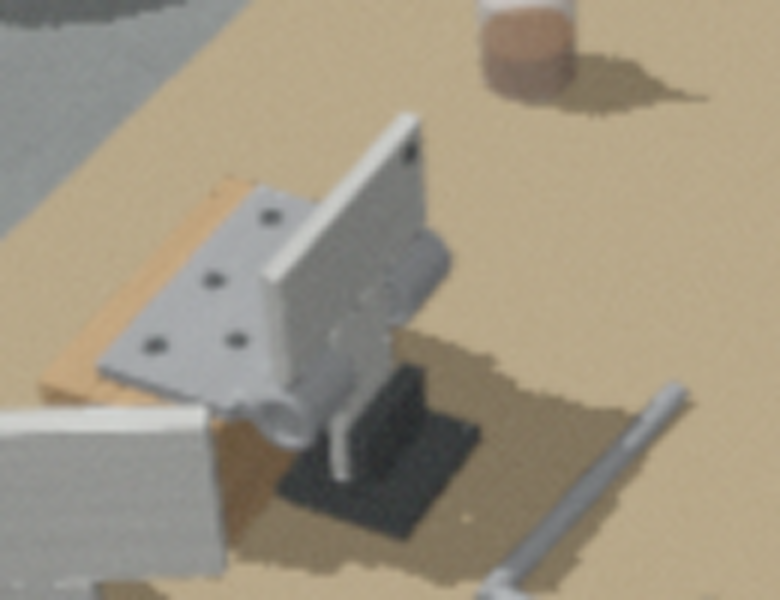

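```bash
cat > h.py <<'E'
import numpy as np, cv2
from bench import *
from scipy.spatial.transform import Rotation as R
def ray(m,u,v):
    Rm=cv2.Rodrigues(np.array(m["rvec"]))[0]; t=np.array(m["tvec"])
    K=np.array([[m["fx"],0,m["cx"]],[0,m["fy"],m["cy"]],[0,0,1]])
    return -Rm.T@t, Rm.T@np.linalg.inv(K)@np.array([u,v,1.])
def at(m,u,v,z):
    c,d=ray(m,u,v); return c+d*(z-c[2])/d[2]
def proj(m,P):
    K=np.array([[m["fx"],0,m["cx"]],[0,m["fy"],m["cy"]],[0,0,1]])
    return cv2.projectPoints(np.array(P,float).reshape(-1,3),np.array(m["rvec"]),np.array(m["tvec"]),K,None)[0][:,0]
def snap(n,f,crop=None,k=1):
    o=observe(); m=camera_model(n); im=cv2.cvtColor(capture(n),cv2.COLOR_RGB2BGR); cv2.imwrite(f"pics/{f}.png",im)
    import pickle; pickle.dump((o,m),open(f"pics/{f}.pkl","wb")); return o,m,im
def toolaxes(o): return R.from_quat(o["tool_rot"]).as_matrix()
def plan(o,p,yaw=None):
    "p: wanted TCP world mm -> tx,ty,tz m ; yaw: wanted world angle (deg) of the jaw axis (mod 180)"
    A=toolaxes(o); d=A.T@(np.array(p)-o["eef_pos"])/1000
    tn=None
    if yaw is not None:
        cur=np.degrees(np.arctan2(A[1,1],A[0,1])); e=(yaw-cur+90)%180-90; tn=-np.radians(e)
    return np.round(d,4),tn
E
python3 - <<'E'
from h import *
np.set_printoptions(precision=3,suppress=True)
m=camera_model("top")
for n,(u,v),z in [("gaugeL",(326.5,208.3),133),("gaugeR",(368,207.2),133),
 ("leafT",(113,182.5),150),("leafB",(115.8,224.5),150),("blT",(160,179.5),155),("blB",(163.5,221.5),155),("rackBR",(206.5,220),90)]:
    print(n,at(m,u,v,z))
o=observe(); print(toolaxes(o))
w=camera_model("wrist"); c,d=ray(w,281,209); A=toolaxes(o); print("cam in tool",A.T@(c-o["eef_pos"]),A.T@d, A.T@ (ray(w,381,209)[1]-d))
E
```

```text
gaugeL [ 509.795 -178.414  133.   ]
gaugeR [ 512.093 -278.036  133.   ]
leafT [570.391 318.316 150.   ]
leafB [473.596 310.536 150.   ]
blT [576.665 209.534 155.   ]
blB [479.988 200.681 155.   ]
rackBR [483.442 112.275  90.   ]
[[-0.926  0.377 -0.001]
 [ 0.377  0.926 -0.001]
 [ 0.    -0.001 -1.   ]]
cam in tool [  65.464   -0.529 -135.028] [-0.259  0.     0.966] [ 0.     0.284 -0.   ]
```

```bash
python3 - <<'E'
from h import *
print(plan(observe(),[511,-228,245],1.3))
E
```

```text
(array([-0.5593, -0.593 , -0.0057]), np.float64(1.1613003122326904))
```

servo_tool(
  targets=[
    {"fingers":1,"tx":-0.559,"ty":-0.593,"tz":-0.006,"turn":1.161},
    {"fingers":1,"tx":-0.559,"ty":-0.593,"tz":-0.006,"turn":1.161},
    {"fingers":1,"tx":-0.559,"ty":-0.593,"tz":-0.006,"turn":1.161},
    {"fingers":1,"tx":-0.559,"ty":-0.593,"tz":-0.006,"turn":1.161},
    {"fingers":1,"tx":-0.559,"ty":-0.593,"tz":-0.006,"turn":1.161},
    {"fingers":1,"tx":-0.559,"ty":-0.593,"tz":-0.006,"turn":1.161},
    {"fingers":1,"tx":-0.559,"ty":-0.593,"tz":-0.006,"turn":1.161},
    {"fingers":1,"tx":-0.559,"ty":-0.593,"tz":-0.006,"turn":1.161},
    {"fingers":1,"tx":-0.559,"ty":-0.593,"tz":-0.006,"turn":1.161},
    {"fingers":1,"tx":-0.559,"ty":-0.593,"tz":-0.006,"turn":1.161},
    {"fingers":1,"tx":-0.559,"ty":-0.593,"tz":-0.006,"turn":1.161},
    {"fingers":1,"tx":-0.559,"ty":-0.593,"tz":-0.006,"turn":1.161},
  ],
)

```text
time_s: 1.65
eef_pos: [487.5, -169.1, 244.7]
tool_rot: [0.699, 0.715, -0.001, 0.0]
wrist_force: [1.5, 0.4, 0.8]
opening: 0.996
```

```bash
python3 - <<'E'
from h import *
print(plan(observe(),[511,-228,245],1.3), observe()["eef_pos"], observe()["dq"])
E
```

```text
(array([-0.0594,  0.0221, -0.0002]), np.float64(-0.00017096636259323098)) [ 487.52252331 -169.10922615  244.73304763] [-0.69285401  0.5895963   0.72067068  0.12425131  0.00303869 -0.69492698]
```

servo_tool(
  targets=[
    {"fingers":1,"tx":-0.059,"ty":0.022,"tz":0,"turn":0},
    {"fingers":1,"tx":-0.059,"ty":0.022,"tz":0,"turn":0},
    {"fingers":1,"tx":-0.059,"ty":0.022,"tz":0,"turn":0},
  ],
)

```text
time_s: 2.02
eef_pos: [510.3, -227.5, 244.0]
tool_rot: [0.699, 0.715, -0.001, -0.001]
wrist_force: [-1.3, -0.3, -0.1]
opening: 0.998
```

```bash
python3 - <<'E'
from h import *
o,m,im=snap("wrist","w1"); print(o["time_s"],o["eef_pos"])
E
```

```text
2.025 [ 510.28588543 -227.47745958  244.02587579]
```

View pics/w1.png

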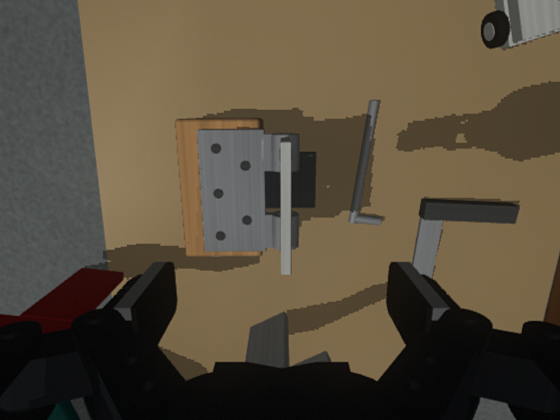

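```bash
python3 - <<'E'
import cv2
im=cv2.imread("pics/w1.png")
cv2.imwrite("pics/w1c.png",cv2.resize(im[110:285,170:345],None,fx=3.4,fy=3.4,interpolation=cv2.INTER_CUBIC))
E
```

```text
(no output)
```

View pics/w1c.png

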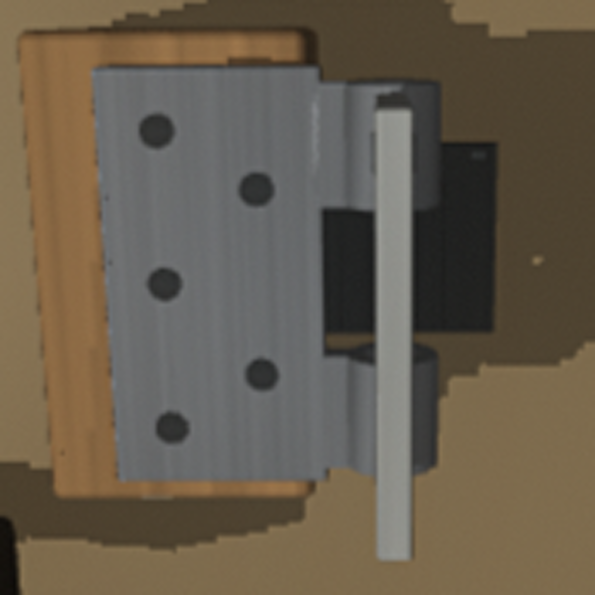

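```bash
python3 - <<'E'
from h import *
import pickle
np.set_printoptions(precision=2,suppress=True)
o,m=pickle.load(open("pics/w1.pkl","rb"))
f=lambda x,y,z: at(m,170+x/3.4-.35,110+y/3.4-.35,z)
P=[f(376,108,133),f(412,108,133),f(376,560,133),f(413,560,133)]
print(np.array(P)); a=(P[0]+P[1])/2;b=(P[2]+P[3])/2
print("ctr",np.mean(P,0),"len",np.linalg.norm(a-b),"yaw normal",np.degrees(np.arctan2(*(a-b)[[1,0]]))-90)
for n,(x,y,z) in dict(upK_out=(395,80,79),upK_in=(400,209,79),loK_in=(395,345,79),loK_out=(395,475,66),R1=(441,100,66),R2=(441,200,66),R3=(438,360,66),R4=(437,465,66),
 pTL=(94,68,70),pTR=(318,67,70),pBL=(119,480,70),pBR=(326,479,70)).items(): print(n,f(x,y,z))
E
```

```text
[[ 508.24 -180.08  133.  ]
 [ 515.53 -179.93  133.  ]
 [ 510.34 -279.77  133.  ]
 [ 518.63 -279.58  133.  ]]
ctr [ 513.19 -229.84  133.  ] len 99.70248695468678 yaw normal 1.492600103381534
upK_out [ 512.58 -177.08   79.  ]
upK_in [ 514.64 -208.9    79.  ]
loK_in [ 514.28 -244.5    79.  ]
loK_out [ 515.45 -285.71   66.  ]
R1 [ 524.69 -182.49   66.  ]
R2 [ 525.59 -208.3    66.  ]
R3 [ 526.31 -252.03   66.  ]
R4 [ 527.08 -282.47   66.  ]
pTL [ 436.67 -176.22   70.  ]
pTR [ 493.19 -174.74   70.  ]
pBL [ 439.15 -287.34   70.  ]
pBR [ 496.34 -285.75   70.  ]
```

```bash
python3 - <<'E'
from h import *
print(plan(observe(),[513.2,-229.8,107],1.5))
E
```

```text
(array([-0.0031,  0.0031,  0.1374]), np.float64(-0.0034095741272670583))
```

servo_tool(
  targets=[
    {"fingers":1,"tx":-0.003,"ty":0.003,"tz":0.045,"turn":-0.003},
    {"fingers":1,"tx":-0.003,"ty":0.003,"tz":0.09,"turn":-0.003},
    {"fingers":0.7,"tx":-0.003,"ty":0.003,"tz":0.125,"turn":-0.003},
    {"fingers":0.5,"tx":-0.003,"ty":0.003,"tz":0.137,"turn":-0.003},
    {"fingers":0.3,"tx":-0.003,"ty":0.003,"tz":0.137,"turn":-0.003},
  ],
)

```text
time_s: 2.7
eef_pos: [512.8, -228.6, 107.7]
tool_rot: [0.697, 0.717, -0.001, -0.001]
wrist_force: [-0.3, 0.1, 1.1]
opening: 0.376
```

```bash
python3 - <<'E'
from h import *
o,m,im=snap("wrist","w2"); print(plan(o,[513.2,-229.8,107],1.5),o["opening"])
E
```

```text
(array([-0.0012,  0.0003,  0.0007]), np.float64(0.0009182397699614326)) 0.3755211278038074
```

View pics/w2.png

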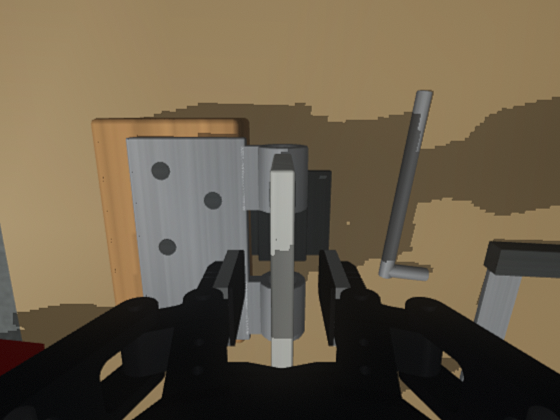

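servo_tool(
  force=40,
  targets=[
    {"fingers":0.0,"tx":0,"ty":0,"tz":0.0005,"turn":0},
    {"fingers":0.0,"tx":0,"ty":0,"tz":0.0005,"turn":0},
    {"fingers":0.0,"tx":0,"ty":0,"tz":0.0005,"turn":0},
    {"fingers":0.0,"tx":0,"ty":0,"tz":0.0005,"turn":0},
  ],
)

```text
time_s: 3.25
eef_pos: [514.4, -229.8, 110.1]
tool_rot: [0.698, 0.716, -0.0, 0.001]
wrist_force: [-1.7, 2.1, 6.6]
opening: 0.084
```

servo_tool(
  targets=[
    {"fingers":0.0,"tx":0,"ty":0,"tz":-0.02,"turn":0},
    {"fingers":0.0,"tx":0,"ty":0,"tz":-0.05,"turn":0},
    {"fingers":0.0,"tx":0,"ty":0,"tz":-0.1,"turn":0},
    {"fingers":0.0,"tx":0,"ty":0,"tz":-0.15,"turn":0},
    {"fingers":0.0,"tx":0,"ty":0,"tz":-0.15,"turn":0},
    {"fingers":0.0,"tx":0,"ty":0,"tz":-0.15,"turn":0},
  ],
)

```text
time_s: 4.0
eef_pos: [514.0, -229.4, 259.7]
tool_rot: [0.698, 0.716, -0.0, 0.001]
wrist_force: [-0.1, 0.8, -3.1]
opening: 0.084
```

```bash
python3 - <<'E'
from h import *
o,m,im=snap("wrist","w3"); print(o["eef_pos"],o["wrist_force"])
o,m,im=snap("scene","s3"); cv2.imwrite("pics/s3c.png",cv2.resize(im[150:310,150:310],None,fx=3.5,fy=3.5))
E
```

```text
[ 513.97457648 -229.42243822  259.70954325] [-0.07944294  0.76651451 -3.058007  ]
```

View pics/w3.png

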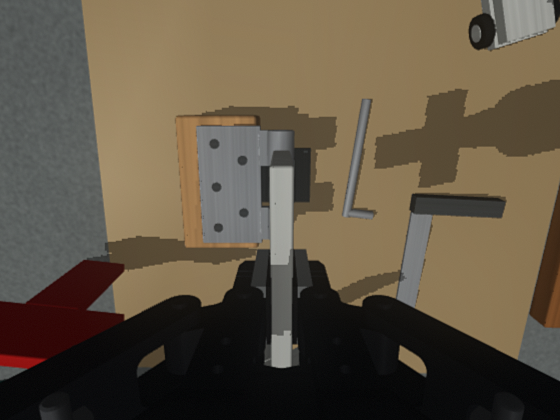

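View pics/s3c.png

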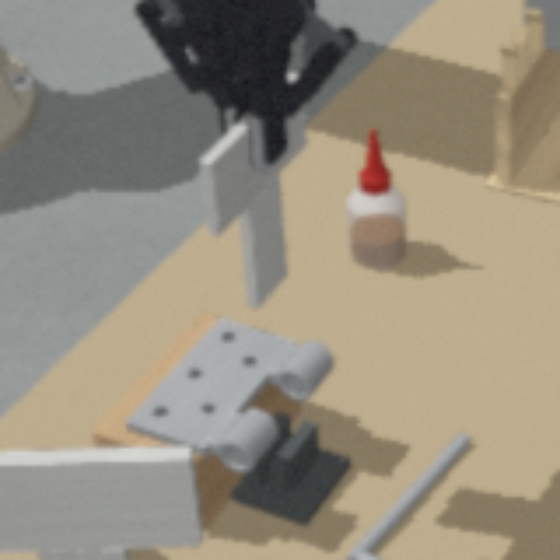

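```bash
python3 - <<'E'
from h import *
o=observe()
print(plan(o,[515,80,268],94.2))
A=toolaxes(o);print(A, np.degrees(np.arctan2(A[1,1],A[0,1])))
import pickle
o,m=pickle.load(open("pics/w3.pkl","rb"))
print(at(m,272,166,o["eef_pos"][2]+23),at(m,293,166,o["eef_pos"][2]+23),o["eef_pos"])
t=camera_model("top")
for u,v in [(545,255),(515,255),(562,450),(530,450)]: print(at(t,100+u/6,140+v/6,125))
E
```

```text
(array([ 0.3089,  0.0099, -0.0098]), np.float64(1.5240828763229326))
[[-2.65875551e-02  9.99646252e-01 -6.87243559e-04]
 [ 9.99646388e-01  2.65872383e-02 -4.66167318e-04]
 [-4.47730504e-04 -6.99394791e-04 -9.99999655e-01]] 1.5235164414630518
[ 509.58251909 -180.17004238  282.70954325] [ 516.27713352 -179.99273197  282.70954325] [ 513.97457648 -229.42243822  259.70954325]
[572.72561644 144.58909105 125.        ]
[572.74163319 156.43570163 125.        ]
[495.20867473 137.45771995 125.        ]
[495.25716731 150.05093711 125.        ]
```

servo_tool(
  targets=[
    {"fingers":0.0,"tx":0.05,"ty":0.002,"tz":-0.01,"turn":-0.17},
    {"fingers":0.0,"tx":0.1,"ty":0.004,"tz":-0.01,"turn":-0.34},
    {"fingers":0.0,"tx":0.15,"ty":0.006,"tz":-0.01,"turn":-0.52},
    {"fingers":0.0,"tx":0.2,"ty":0.007,"tz":-0.01,"turn":-0.7},
    {"fingers":0.0,"tx":0.25,"ty":0.008,"tz":-0.01,"turn":-0.88},
    {"fingers":0.0,"tx":0.28,"ty":0.01,"tz":-0.01,"turn":-1.06},
    {"fingers":0.0,"tx":0.3,"ty":0.01,"tz":-0.01,"turn":-1.24},
    {"fingers":0.0,"tx":0.309,"ty":0.01,"tz":-0.01,"turn":-1.42},
    {"fingers":0.0,"tx":0.309,"ty":0.01,"tz":-0.01,"turn":-1.618},
    {"fingers":0.0,"tx":0.309,"ty":0.01,"tz":-0.01,"turn":-1.618},
    {"fingers":0.0,"tx":0.309,"ty":0.01,"tz":-0.01,"turn":-1.618},
  ],
)

```text
time_s: 5.48
eef_pos: [514.7, 80.0, 267.4]
tool_rot: [-0.035, 0.999, -0.0, -0.001]
wrist_force: [0.3, -0.7, -2.0]
opening: 0.084
```

```bash
python3 - <<'E'
from h import *
o,m,im=snap("wrist","w4"); print(o["eef_pos"],o["qpos"])
E
```

```text
[514.66694118  80.0162868  267.36345181] [ 2.65364835e-04  2.02946635e-01 -3.13704794e-02  1.33887774e+00
 -4.11671883e-04 -7.03737166e-02]
```

View pics/w4.png

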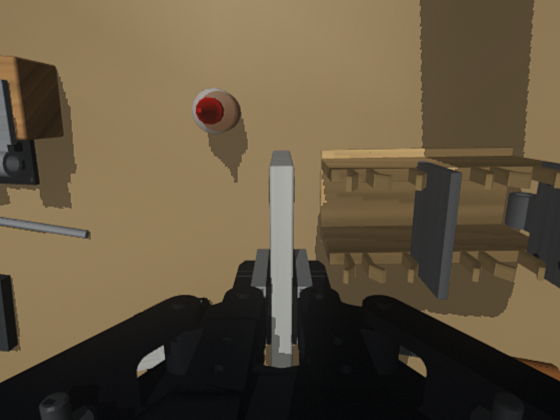

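```bash
python3 - <<'E'
import cv2
im=cv2.imread("pics/w4.png")
c=cv2.resize(im[140:310,310:560],None,fx=3.2,fy=3.2,interpolation=cv2.INTER_CUBIC); cv2.imwrite("pics/w4c.png",cv2.convertScaleAbs(c,alpha=1.6,beta=10))
E
```

```text
(no output)
```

View pics/w4c.png

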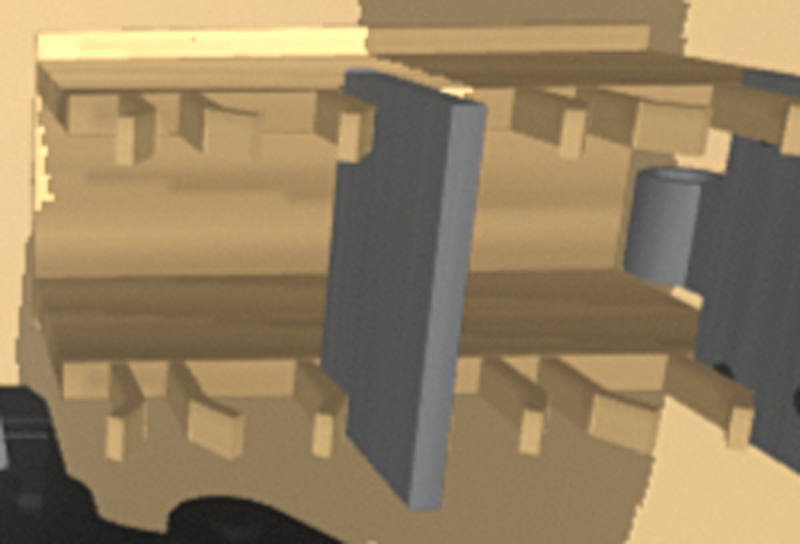

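```bash
cat > rack.py <<'E'
from h import *
import pickle
from scipy.optimize import least_squares
np.set_printoptions(precision=2,suppress=True)
o,m=pickle.load(open("pics/w4.pkl","rb"))
def tf(p,P):
    x,y,a=p; c,s=np.cos(a),np.sin(a); P=np.array(P,float)
    return np.c_[x+c*P[:,0]-s*P[:,1], y+s*P[:,0]+c*P[:,1], P[:,2]]
k=3.2
px=lambda u,v:(310+u/k-.35,140+v/k-.35)
obs=[((-46,-107.5,90),px(68,90)),((-34,-107.5,90),px(68,133)),((34,-107.5,90),px(62,360)),((46,-107.5,90),px(62,398)),((-55,-107.5,6),px(38,32))]
lines=[((34,90),px(665,353)),((-55,6),px(648,25)),((46,90),px(300,395))]
def res(p):
    r=(proj(m,tf(p[:3],[a for a,_ in obs]))-np.array([b for _,b in obs])).ravel()
    L=tf(p[:3],[(x,y,z) for ((x,z),_),y in zip(lines,p[3:])])
    return np.r_[r,(proj(m,L)-np.array([b for _,b in lines])).ravel()]
s=least_squares(res,[530,232,0.08,80,80,-20])
print(s.x,np.degrees(s.x[2]),"res px",res(s.x))
p=s.x[:3]
for i in range(4): print(i,tf(p,[(0,-82.5+55*i,90)]))
im=cv2.imread("pics/w4.png"); im=cv2.resize(im[140:310,310:560],None,fx=k,fy=k,interpolation=cv2.INTER_CUBIC)
def L(A,B,col):
    q=(proj(m,tf(p,[A,B]))-[310,140]+.35)*k
    cv2.line(im,tuple(int(v) for v in q[0]),tuple(int(v) for v in q[1]),col,1,cv2.LINE_AA)
for x in (-46,-34,34,46): L((x,-107.5,90),(x,107.5,90),(0,255,0))
for i in range(4):
    y=-82.5+55*i
    for d in (-6,6):
        for x in (-34,34):
            L((x,y+d,90),(x,y+d,118),(0,0,255)); L((x-12*np.sign(x)*-1,y+d,90),(x,y+d,90),(0,0,255))
y=-27.5
for d in (-4,4): L((-50,y+d,155),(50,y+d,155),(255,0,255))
L((-55,-107.5,6),(-55,107.5,6),(255,255,0))
cv2.imwrite("pics/w4o.png",im)
E
python3 rack.py
```

```text
[528.79 233.73   0.08  71.25 105.37 -36.  ] 4.657730856064945 res px [ 0.41  0.42  0.06  0.26  0.08 -0.08 -0.23 -0.26 -0.4  -0.4   0.    0.22
 -0.   -0.24 -0.   -0.06]
0 [[535.49 151.5   90.  ]]
1 [[531.03 206.32  90.  ]]
2 [[526.56 261.14  90.  ]]
3 [[522.1  315.96  90.  ]]
```

View pics/w4o.png

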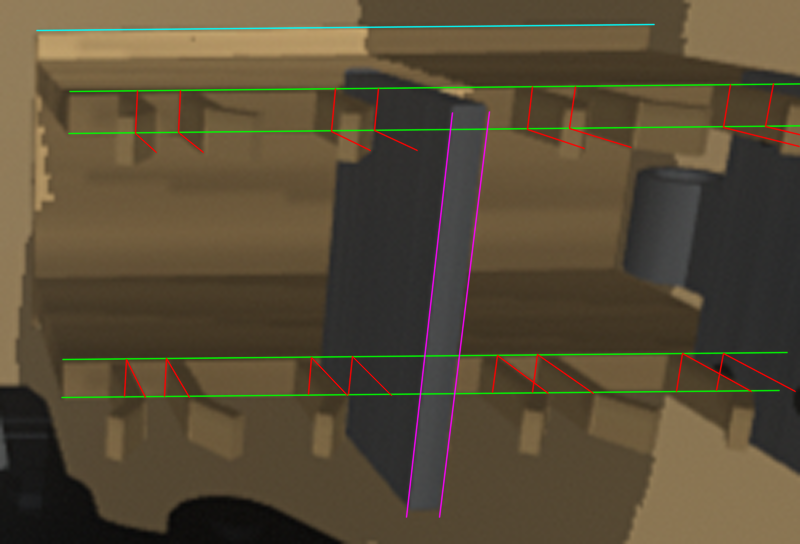

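```bash
python3 - <<'E'
from h import *
print(plan(observe(),[535.5,151.5,262],94.66))
E
```

```text
(array([-0.0257,  0.0699,  0.0055]), np.float64(-0.010261865964744649))
```

servo_tool(
  targets=[
    {"fingers":0.0,"tx":-0.013,"ty":0.035,"tz":0.002,"turn":-0.01},
    {"fingers":0.0,"tx":-0.026,"ty":0.07,"tz":0.005,"turn":-0.01},
    {"fingers":0.0,"tx":-0.026,"ty":0.07,"tz":0.005,"turn":-0.01},
    {"fingers":0.0,"tx":-0.026,"ty":0.07,"tz":0.005,"turn":-0.01},
  ],
)

```text
time_s: 6.02
eef_pos: [535.5, 151.3, 262.2]
tool_rot: [-0.04, 0.999, -0.0, -0.001]
wrist_force: [0.3, -0.7, -1.3]
opening: 0.087
```

```bash
python3 - <<'E'
from h import *
o,m,im=snap("wrist","w5"); print(o["eef_pos"],plan(o,[535.5,151.5,135],94.66))
E
```

```text
[535.49336108 151.31289222 262.22774875] (array([-0.0004,  0.0003,  0.1272]), np.float64(-0.001136405933415924))
```

View pics/w5.png

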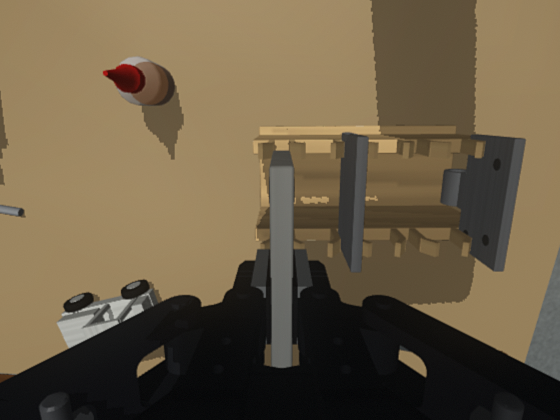

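servo_tool(
  targets=[
    {"fingers":0.0,"tx":0,"ty":0,"tz":0.03,"turn":-0.001},
    {"fingers":0.0,"tx":0,"ty":0,"tz":0.06,"turn":-0.001},
    {"fingers":0.0,"tx":0,"ty":0,"tz":0.09,"turn":-0.001},
    {"fingers":0.0,"tx":0,"ty":0,"tz":0.11,"turn":-0.001},
    {"fingers":0.0,"tx":0,"ty":0,"tz":0.122,"turn":-0.001},
    {"fingers":0.0,"tx":0,"ty":0,"tz":0.127,"turn":-0.001},
    {"fingers":0.0,"tx":0,"ty":0,"tz":0.127,"turn":-0.001},
  ],
)

```text
time_s: 6.95
eef_pos: [535.5, 150.6, 135.8]
tool_rot: [-0.04, 0.999, -0.0, -0.001]
wrist_force: [0.3, -0.7, -1.6]
opening: 0.085
```

```bash
python3 - <<'E'
from h import *
o,m,im=snap("wrist","w6"); print(o["eef_pos"],o["wrist_force"],plan(o,[535.5,151.5,117],94.66))
E
```

```text
[535.46481346 150.6474762  135.77723489] [ 0.2505426  -0.7047018  -1.59208518] (array([-0.0001,  0.0009,  0.0188]), np.float64(-0.0010736897718445896))
```

View pics/w6.png

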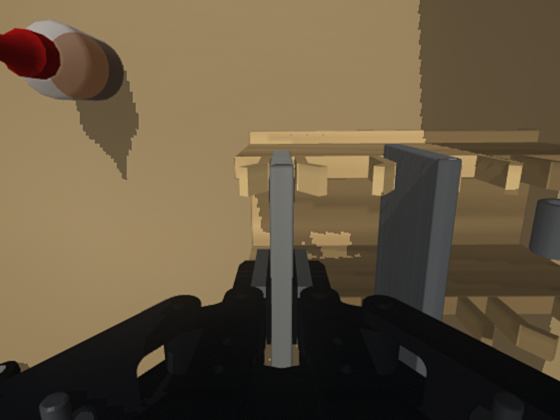

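servo_tool(
  targets=[
    {"fingers":0.0,"tx":0,"ty":0.001,"tz":0.006,"turn":-0.001},
    {"fingers":0.0,"tx":0,"ty":0.001,"tz":0.011,"turn":-0.001},
    {"fingers":0.0,"tx":0,"ty":0.001,"tz":0.015,"turn":-0.001},
    {"fingers":0.0,"tx":0,"ty":0.001,"tz":0.016,"turn":-0.001},
  ],
)

```text
time_s: 7.5
eef_pos: [535.3, 151.8, 119.6]
tool_rot: [-0.041, 0.999, -0.0, -0.001]
wrist_force: [-1.4, 0.2, -1.6]
opening: 0.084
```

servo_tool(
  targets=[
    {"fingers":0.0,"tx":0,"ty":0,"tz":0.001,"turn":0},
    {"fingers":0.0,"tx":0,"ty":0,"tz":0.002,"turn":0},
    {"fingers":0.0,"tx":0,"ty":0,"tz":0.003,"turn":0},
    {"fingers":0.0,"tx":0,"ty":0,"tz":0.003,"turn":0},
  ],
)

```text
time_s: 8.0
eef_pos: [535.3, 151.8, 117.2]
tool_rot: [-0.041, 0.999, -0.0, -0.001]
wrist_force: [-2.6, -0.4, 3.0]
opening: 0.087
```

servo_tool(
  targets=[
    {"fingers":0.35,"tx":0,"ty":0,"tz":0,"turn":0},
    {"fingers":0.35,"tx":0,"ty":0,"tz":0,"turn":0},
    {"fingers":0.35,"tx":0,"ty":0,"tz":0,"turn":0},
  ],
)

```text
time_s: 8.38
eef_pos: [535.4, 151.8, 117.1]
tool_rot: [-0.041, 0.999, -0.0, -0.001]
wrist_force: [-0.5, 0.4, -0.0]
opening: 0.352
```

```bash
python3 - <<'E'
from h import *
o,m,im=snap("wrist","w7"); print(o["eef_pos"],o["wrist_force"],o["opening"])
E
```

```text
[535.41464185 151.81926377 117.13825789] [-0.52091774  0.41745598 -0.02104267] 0.3517832769916821
```

View pics/w7.png

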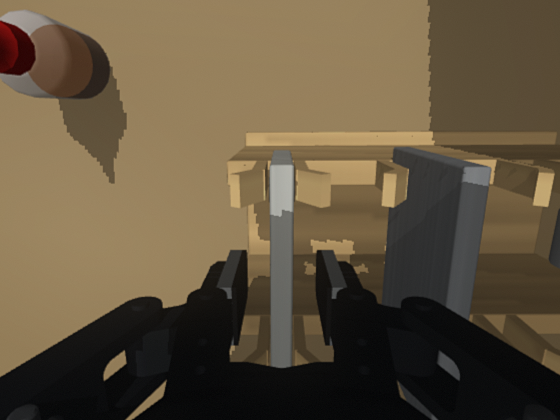

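servo_tool(
  targets=[
    {"fingers":0.35,"tx":0,"ty":0,"tz":-0.03,"turn":0},
    {"fingers":0.35,"tx":0,"ty":0,"tz":-0.08,"turn":0},
    {"fingers":0.5,"tx":0,"ty":0.0,"tz":-0.13,"turn":0},
    {"fingers":0.8,"tx":0,"ty":0.05,"tz":-0.14,"turn":0},
    {"fingers":1,"tx":0,"ty":0.11,"tz":-0.14,"turn":0},
    {"fingers":1,"tx":0,"ty":0.165,"tz":-0.14,"turn":0},
    {"fingers":1,"tx":0,"ty":0.165,"tz":-0.14,"turn":0},
    {"fingers":1,"tx":0,"ty":0.165,"tz":-0.14,"turn":0},
  ],
)

```text
time_s: 9.43
eef_pos: [521.9, 316.2, 256.6]
tool_rot: [-0.041, 0.999, -0.001, -0.001]
wrist_force: [0.4, -0.8, 0.2]
opening: 0.999
```

```bash
python3 - <<'E'
from h import *
o,m,im=snap("wrist","w8"); print(o["eef_pos"],o["wrist_force"],o["opening"])
snap("top","t8")
E
```

```text
[521.94079867 316.235591   256.6351731 ] [ 0.4099884  -0.82045832  0.16953302] 0.9994608063836972
```

View pics/w8.png

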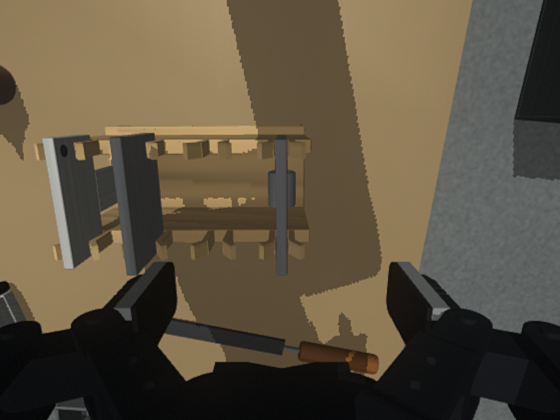

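```bash
python3 - <<'E'
import cv2
im=cv2.imread("pics/w8.png")
cv2.imwrite("pics/w8c.png",cv2.convertScaleAbs(cv2.resize(im[120:290,230:340],None,fx=3.5,fy=3.5,interpolation=cv2.INTER_CUBIC),alpha=1.5))
E
```

```text
(no output)
```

View pics/w8c.png

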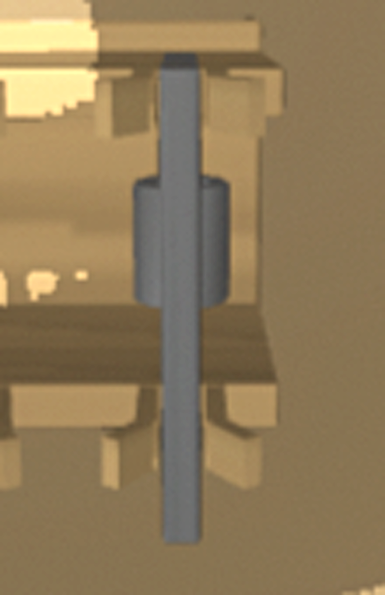

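```bash
python3 - <<'E'
from h import *
import pickle
np.set_printoptions(precision=2,suppress=True)
o,m=pickle.load(open("pics/w8.pkl","rb"))
f=lambda x,y,z: at(m,230+x/3.5-.35,120+y/3.5-.35,z)
P=[f(161,69,150),f(200,69,150),f(163,543,150),f(201,543,150)]
a=(P[0]+P[1])/2;b=(P[2]+P[3])/2
c=np.mean(P,0)
print(np.array(P),"ctr",c,"len",np.linalg.norm(a-b),"yaw",np.degrees(np.arctan2(*(b-a)[[1,0]])))
print(plan(observe(),[c[0],c[1],127],94.66), plan(observe(),[c[0],c[1],127],90+np.degrees(np.arctan2(*(b-a)[[1,0]]))))
A=toolaxes(o); print("ctr in tool",A.T@(c-o["eef_pos"]))
E
```

```text
[[472.71 307.93 150.  ]
 [472.09 315.43 150.  ]
 [572.02 316.15 150.  ]
 [571.35 324.25 150.  ]] ctr [522.04 315.94 150.  ] len 99.64660769697355 yaw 4.905820659733822
(array([-0.  ,  0.  ,  0.13]), np.float64(-0.001116447464619903)) (array([-0.  ,  0.  ,  0.13]), np.float64(-0.005406827346399767))
ctr in tool [ -0.32  -0.16 106.64]
```

servo_tool(
  force=80,
  targets=[
    {"fingers":1,"tx":0,"ty":0,"tz":0.045,"turn":-0.003},
    {"fingers":1,"tx":0,"ty":0,"tz":0.09,"turn":-0.003},
    {"fingers":0.7,"tx":0,"ty":0,"tz":0.125,"turn":-0.003},
    {"fingers":0.5,"tx":0,"ty":0,"tz":0.136,"turn":-0.003},
    {"fingers":0.3,"tx":0,"ty":0,"tz":0.136,"turn":-0.003},
    {"fingers":0.3,"tx":0,"ty":0,"tz":0.136,"turn":-0.003},
  ],
)

```text
time_s: 10.28
eef_pos: [523.4, 315.2, 122.9]
tool_rot: [-0.041, 0.999, -0.0, 0.0]
wrist_force: [0.7, -0.3, 0.2]
opening: 0.297
```

```bash
python3 - <<'E'
from h import *
o,m,im=snap("wrist","w9"); print(o["eef_pos"],o["wrist_force"],o["opening"],plan(o,[522,315.94,121],94.75))
E
```

```text
[523.38530556 315.21594771 122.88541862] [ 0.67905498 -0.30829605  0.20707913] 0.2971408133084909 (array([0.0013, 0.0008, 0.0019]), np.float64(-0.0002909898929010136))
```

View pics/w9.png

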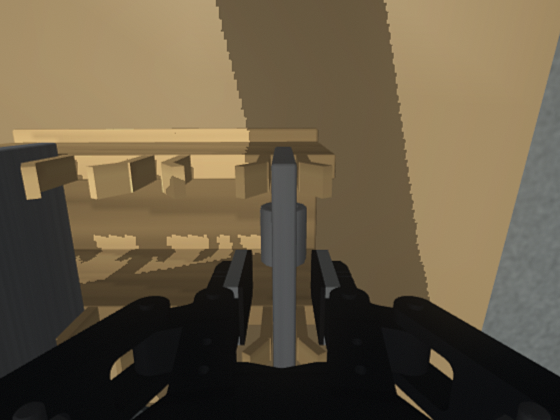

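servo_tool(
  force=80,
  targets=[
    {"fingers":0.0,"tx":0.001,"ty":0.001,"tz":0.002,"turn":0},
    {"fingers":0.0,"tx":0.001,"ty":0.001,"tz":0.002,"turn":0},
    {"fingers":0.0,"tx":0.001,"ty":0.001,"tz":0.002,"turn":0},
    {"fingers":0.0,"tx":0.001,"ty":0.001,"tz":0.002,"turn":0},
  ],
)

```text
time_s: 10.82
eef_pos: [523.3, 316.4, 122.5]
tool_rot: [-0.041, 0.999, 0.0, 0.002]
wrist_force: [0.1, -2.2, 6.6]
opening: 0.084
```

```bash
python3 - <<'E'
from h import *
o,m,im=snap("wrist","w10"); print(o["eef_pos"],o["wrist_force"],o["opening"],toolaxes(o))
E
```

```text
[523.27857389 316.44947893 122.46657386] [ 0.11877943 -2.21296813  6.58190896] 0.0844169361293548 [[-9.96569038e-01 -8.26711567e-02  3.95386116e-03]
 [-8.26695255e-02  9.96576851e-01  5.74512445e-04]
 [-3.98782211e-03  2.45677488e-04 -9.99992018e-01]]
```

servo_tool(
  targets=[
    {"fingers":0.0,"tx":0,"ty":0,"tz":-0.015,"turn":0},
    {"fingers":0.0,"tx":0,"ty":0,"tz":-0.04,"turn":0},
    {"fingers":0.0,"tx":0,"ty":0,"tz":-0.08,"turn":0},
    {"fingers":0.0,"tx":0,"ty":0,"tz":-0.12,"turn":0},
    {"fingers":0.0,"tx":0,"ty":0,"tz":-0.15,"turn":0},
    {"fingers":0.0,"tx":0,"ty":0,"tz":-0.15,"turn":0},
  ],
)

```text
time_s: 11.62
eef_pos: [523.6, 317.1, 275.2]
tool_rot: [-0.042, 0.999, 0.001, 0.004]
wrist_force: [-0.7, -0.1, -4.2]
opening: 0.085
```

```bash
python3 - <<'E'
from h import *
o,m,im=snap("wrist","w11"); print(o["eef_pos"],o["wrist_force"],o["opening"])
print(plan(o,[485,-100,285],1.4))
cv2.imwrite("pics/w11c.png",cv2.convertScaleAbs(cv2.resize(im[130:380,190:380],None,fx=2.4,fy=2.4,interpolation=cv2.INTER_CUBIC),alpha=1.5))
E
```

```text
[523.60558849 317.10353961 275.23452872] [-0.72246482 -0.05803774 -4.15836566] 0.08486668546276863
(array([ 0.073 , -0.4124, -0.0113]), np.float64(-1.5121451740606506))
```

View pics/w11c.png

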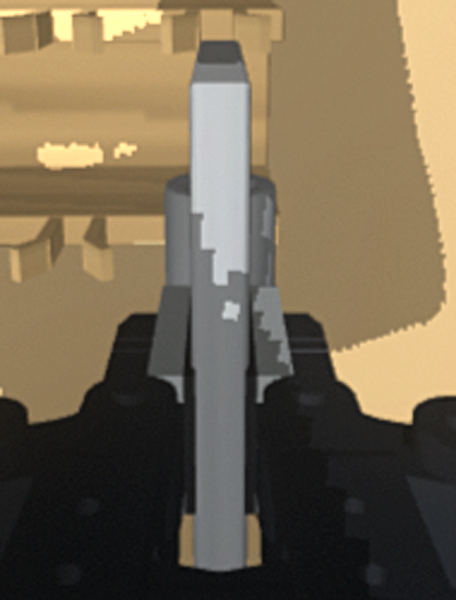

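```bash
cat > leaf.py <<'E'
from h import *
import pickle,sys
np.set_printoptions(precision=2,suppress=True)
o,m=pickle.load(open("pics/w11.pkl","rb"))
A=toolaxes(o)
f=lambda x,y:(190+x/2.4-.3,130+y/2.4-.3)
for h in (-26,-27.5,-29):
  # plane in tool frame z=h : intersect rays in tool frame
  out=[]
  for x,y in [(191,82),(249,82),(196,568),(244,568)]:
    c,d=ray(m,*f(x,y)); c=A.T@(c-o["eef_pos"]); d=A.T@d; out.append(c+d*(h-c[2])/d[2])
  print(h,np.array(out)[:,:2].ravel(),"w",np.hypot(*(out[1]-out[0])[:2]))
# model projection of leaf with bore centre at tool (bx,by,bz)
def T(P): return o["eef_pos"]+(A@np.array(P,float).T).T
for bx,by,bz in [(1.0,0,52.5)]:
  print((proj(m,T([(bx+50,by-4,bz-80),(bx+50,by+4,bz-80),(bx+50,by-4,bz-20),(bx+16,by-13,bz),(bx+16,by+13,bz),(bx-16,by+13,bz)]))-[190,130]+.3)*2.4)
E
python3 leaf.py
```

```text
-26 [ 50.92  -4.16  50.92   3.34 -23.01  -4.04 -23.02   3.25] w 7.495969220989146
-27.5 [ 51.12  -4.11  51.12   3.28 -21.79  -3.99 -21.8    3.2 ] w 7.392845461980693
-29 [ 51.32  -4.06  51.32   3.23 -20.57  -3.95 -20.58   3.15] w 7.289721702972242
[[191.88  82.94]
 [254.62  82.94]
 [201.36  41.16]
 [164.71 183.34]
 [278.02 183.33]
 [275.6  312.76]]
```

```bash
python3 - <<'E'
from h import *
print(plan(observe(),[562,-228,265],1.4))
E
```

```text
(array([ 0.0062, -0.5461,  0.0074]), np.float64(-1.5122039515165162))
```

servo_tool(
  targets=[
    {"fingers":0.0,"tx":0,"ty":-0.04,"tz":0,"turn":0.1},
    {"fingers":0.0,"tx":0.001,"ty":-0.09,"tz":0,"turn":0.27},
    {"fingers":0.0,"tx":0.002,"ty":-0.14,"tz":0,"turn":0.44},
    {"fingers":0.0,"tx":0.003,"ty":-0.19,"tz":0.002,"turn":0.61},
    {"fingers":0.0,"tx":0.004,"ty":-0.24,"tz":0.004,"turn":0.78},
    {"fingers":0.0,"tx":0.005,"ty":-0.29,"tz":0.006,"turn":0.95},
    {"fingers":0.0,"tx":0.006,"ty":-0.34,"tz":0.007,"turn":1.12},
    {"fingers":0.0,"tx":0.006,"ty":-0.39,"tz":0.007,"turn":1.29},
    {"fingers":0.0,"tx":0.006,"ty":-0.44,"tz":0.007,"turn":1.46},
    {"fingers":0.0,"tx":0.006,"ty":-0.49,"tz":0.007,"turn":1.629},
    {"fingers":0.0,"tx":0.006,"ty":-0.53,"tz":0.007,"turn":1.629},
    {"fingers":0.0,"tx":0.006,"ty":-0.546,"tz":0.007,"turn":1.629},
  ],
)

```text
time_s: 13.18
eef_pos: [561.1, -229.7, 262.4]
tool_rot: [0.699, 0.715, 0.002, -0.001]
wrist_force: [-0.5, 1.2, -4.2]
opening: 0.079
```

servo_tool(
  targets=[
    {"fingers":0.0,"tx":0,"ty":0,"tz":0,"turn":0},
    {"fingers":0.0,"tx":0,"ty":0,"tz":0,"turn":0},
  ],
)

```text
time_s: 13.42
eef_pos: [560.5, -228.4, 261.2]
tool_rot: [0.699, 0.715, 0.002, -0.002]
wrist_force: [0.9, -0.2, -4.1]
opening: 0.081
```

```bash
python3 - <<'E'
from h import *
o,m,im=snap("wrist","w12"); print(o["eef_pos"],o["wrist_force"],o["opening"],o["tool_rot"],plan(o,[562,-228,265],1.4))
o,m,i2=snap("top","t12"); o,m,i3=snap("scene","s12")
cv2.imwrite("pics/w12c.png",cv2.convertScaleAbs(cv2.resize(im[100:300,80:330],None,fx=3,fy=3,interpolation=cv2.INTER_CUBIC),alpha=1.4))
cv2.imwrite("pics/t12c.png",cv2.resize(i2[150:270,60:420],None,fx=2.2,fy=2.2,interpolation=cv2.INTER_CUBIC))
E
```

```text
[ 560.52580143 -228.37535123  261.18897874] [ 0.87158208 -0.19917618 -4.077715  ] 0.08103867232236736 [ 0.69888478  0.71522912  0.00159298 -0.00219702] (array([ 0.0004,  0.0015, -0.0038]), np.float64(-0.0013174908468872157))
```

View pics/w12c.png

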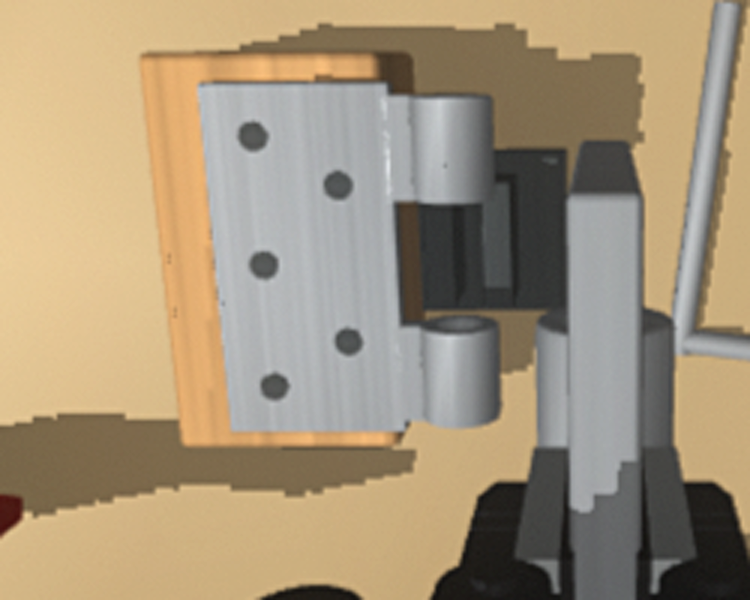

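View pics/t12c.png

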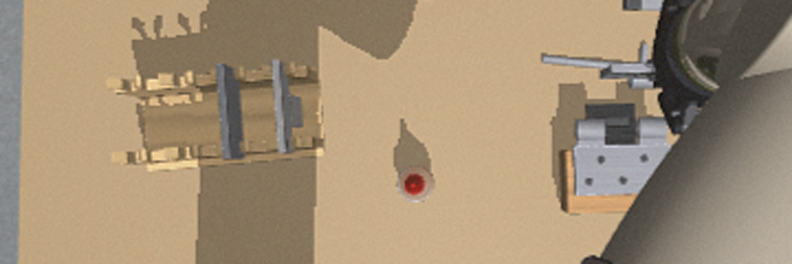

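View pics/s12.png

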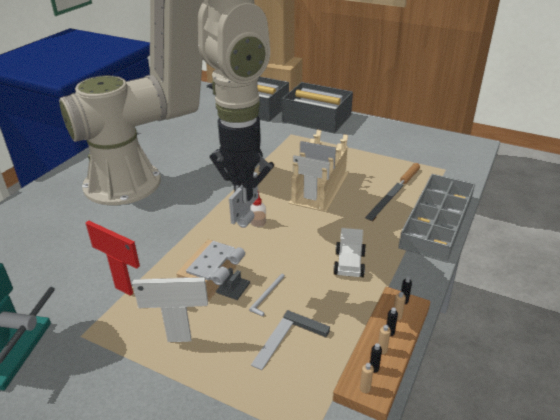

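```bash
cat > jamb.py <<'E'
from h import *
import pickle
from scipy.optimize import least_squares
np.set_printoptions(precision=2,suppress=True)
o,m=pickle.load(open("pics/w12.pkl","rb")); A=toolaxes(o)
k=3; off=np.array([80,100]); th=np.linspace(0,2*np.pi,181)
tc=lambda q:(q-off+.33)*k
def circ(p,s,r=13):
    X,Y,a=p; u=np.array([-np.sin(a),np.cos(a),0]); n=np.array([np.cos(a),np.sin(a),0]); z=np.array([0,0,1.])
    return tc(proj(m,np.array([X,Y,66.])+s*u+r*(np.cos(th)[:,None]*n+np.sin(th)[:,None]*z)))
def feats(p):
    c={s:circ(p,s) for s in (52,20,-20,-52)}
    return np.array([c[52][:,1].min(),c[52][:,0].max(),c[20][:,1].max(),c[20][:,0].max(),c[-20][:,1].min(),c[-20][:,0].max(),c[-20][:,0].min(),c[-52][:,1].max(),c[-52][:,0].max(),c[-52][:,0].min()])
ob=np.array([95,491,203,493,317,498,423,426,499.5,425])
s=least_squares(lambda p:feats(p)-ob,[514,-229,0.025]); 
print(s.x,np.degrees(s.x[2]),(feats(s.x)-ob)/k)
im=cv2.imread("pics/w12c.png"); 
for q in (52,20,-20,-52): cv2.polylines(im,[circ(s.x,q).astype(int)],True,(0,0,255),1,cv2.LINE_AA)
def T(P): return o["eef_pos"]+(A@np.array(P,float).T).T
bx,by,bz=1.05,-.3,52.5
def LL(P,col=(0,255,0)): cv2.polylines(im,[tc(proj(m,T(P))).astype(int)],True,col,1,cv2.LINE_AA)
LL([(bx+50,by-4,bz-80),(bx+50,by+4,bz-80),(bx-50,by+4,bz-80),(bx-50,by-4,bz-80)])
LL([(bx+16,by+13*np.cos(t),bz+13*np.sin(t)) for t in th]); LL([(bx-16,by+13*np.cos(t),bz+13*np.sin(t)) for t in th])
cv2.imwrite("pics/w12o.png",im)
B=s.x
# desired: bore at (X,Y,66), tool x along axis
X,Y,a=B
print("TCP target", np.array([X,Y,66])-A@np.array([bx,by,bz]), "yaw now",np.degrees(np.arctan2(A[1,1],A[0,1])))
E
python3 jamb.py
```

```text
[ 512.98 -229.94    0.03] 1.9486548697513162 [-0.64 -0.04  0.67  0.58 -1.33  0.44 -1.6   1.3   1.1  -0.47]
TCP target [ 513.35 -231.26  118.49] yaw now 1.3245133349262495
```

View pics/w12o.png

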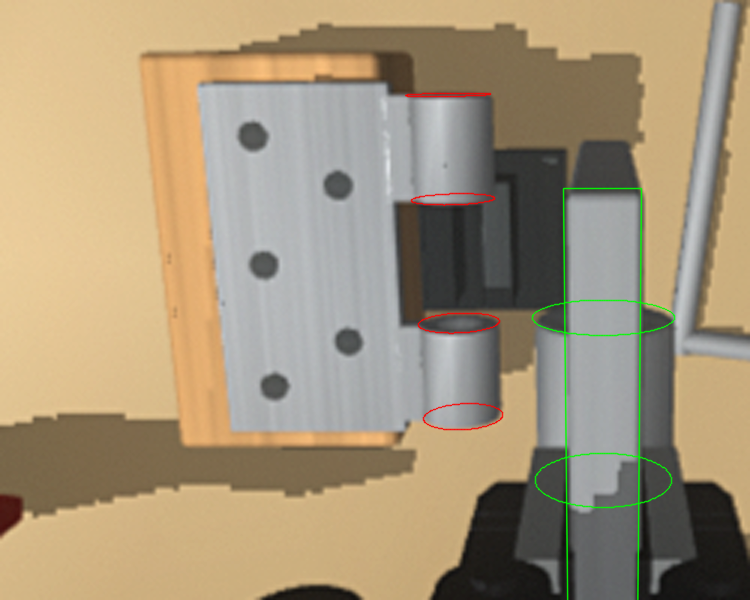

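```bash
python3 - <<'E'
from h import *
print(plan(observe(),[513.3,-230.9,166],1.6))
E
```

```text
(array([-0.0018, -0.048 ,  0.0964]), np.float64(-0.003942957308020611))
```

servo_tool(
  targets=[
    {"fingers":0.0,"tx":-0.001,"ty":-0.025,"tz":0,"turn":-0.004},
    {"fingers":0.0,"tx":-0.002,"ty":-0.048,"tz":0.01,"turn":-0.004},
    {"fingers":0.0,"tx":-0.002,"ty":-0.048,"tz":0.04,"turn":-0.004},
    {"fingers":0.0,"tx":-0.002,"ty":-0.048,"tz":0.07,"turn":-0.004},
    {"fingers":0.0,"tx":-0.002,"ty":-0.048,"tz":0.09,"turn":-0.004},
    {"fingers":0.0,"tx":-0.002,"ty":-0.048,"tz":0.095,"turn":-0.004},
    {"fingers":0.0,"tx":-0.002,"ty":-0.048,"tz":0.095,"turn":-0.004},
  ],
)

```text
time_s: 14.45
eef_pos: [513.6, -230.7, 167.9]
tool_rot: [0.697, 0.717, 0.002, -0.001]
wrist_force: [0.9, 0.6, -4.3]
opening: 0.081
```

```bash
python3 - <<'E'
from h import *
o,m,im=snap("wrist","w13"); print(o["eef_pos"],o["wrist_force"],o["opening"],o["tool_rot"],plan(o,[513.3,-230.9,166],1.6))
o,m,i3=snap("scene","s13");o,m,i2=snap("top","t13")
cv2.imwrite("pics/w13c.png",cv2.convertScaleAbs(cv2.resize(im[100:380,120:400],None,fx=2.1,fy=2.1,interpolation=cv2.INTER_CUBIC),alpha=1.4))
cv2.imwrite("pics/s13c.png",cv2.resize(i3[200:310,170:280],None,fx=5.4,fy=5.4,interpolation=cv2.INTER_CUBIC))
cv2.imwrite("pics/t13c.png",cv2.resize(i2[160:260,290:420],None,fx=5.4,fy=5.4,interpolation=cv2.INTER_CUBIC))
E
```

```text
[ 513.61799065 -230.68334427  167.92939442] [ 0.85983936  0.60168083 -4.26694087] 0.08108000922073161 [ 6.96816683e-01  7.17246584e-01  1.84672516e-03 -6.61124686e-04] (array([-0.0002, -0.0003,  0.0019]), np.float64(0.0009649935049607615))
```

View pics/w13c.png

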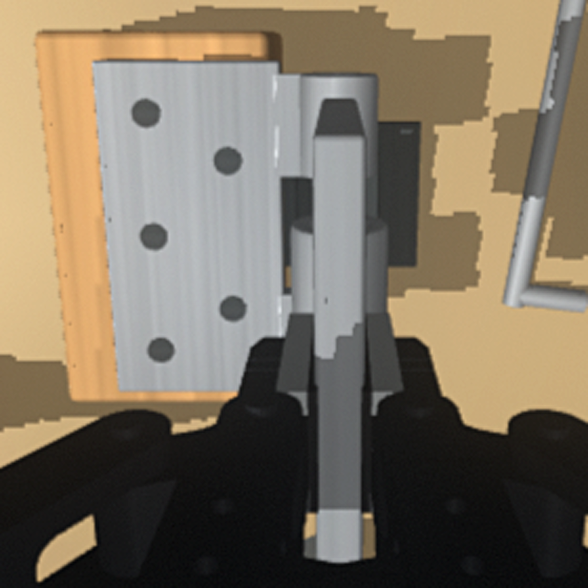

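View pics/s13c.png

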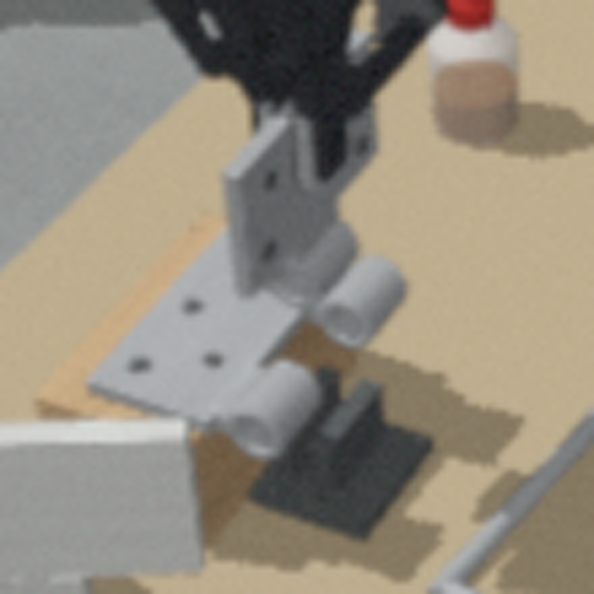

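View pics/t13c.png

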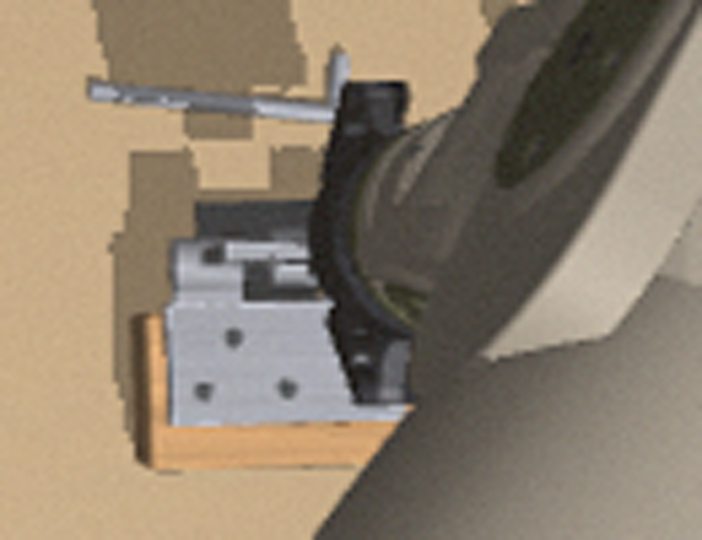

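servo_tool(
  targets=[
    {"fingers":0.0,"tx":0,"ty":0,"tz":0.01,"turn":0.001},
    {"fingers":0.0,"tx":0,"ty":0,"tz":0.02,"turn":0.001},
    {"fingers":0.0,"tx":0,"ty":0,"tz":0.03,"turn":0.001},
    {"fingers":0.0,"tx":0,"ty":0,"tz":0.038,"turn":0.001},
    {"fingers":0.0,"tx":0,"ty":0,"tz":0.038,"turn":0.001},
  ],
)

```text
time_s: 15.22
eef_pos: [513.6, -230.9, 129.6]
tool_rot: [0.697, 0.717, 0.002, -0.001]
wrist_force: [0.6, 0.3, -4.1]
opening: 0.079
```

```bash
python3 - <<'E'
from h import *
o,m,im=snap("wrist","w14"); print(o["eef_pos"],o["wrist_force"],o["opening"],o["tool_rot"],plan(o,[513.35,-231.26,118.5],1.6))
o,m,i3=snap("scene","s14")
cv2.imwrite("pics/w14c.png",cv2.convertScaleAbs(cv2.resize(im[100:310,160:360],None,fx=2.9,fy=2.9,interpolation=cv2.INTER_CUBIC),alpha=1.4))
cv2.imwrite("pics/s14c.png",cv2.resize(i3[200:310,170:280],None,fx=5.4,fy=5.4,interpolation=cv2.INTER_CUBIC))
E
```

```text
[ 513.57628963 -230.88383975  129.56558609] [ 0.62771214  0.30743398 -4.11822002] 0.07869399698373503 [ 0.69738652  0.71669253  0.00178749 -0.00081348] (array([-0.0004, -0.0003,  0.0111]), np.float64(-0.0006241677338146781))
```

View pics/w14c.png

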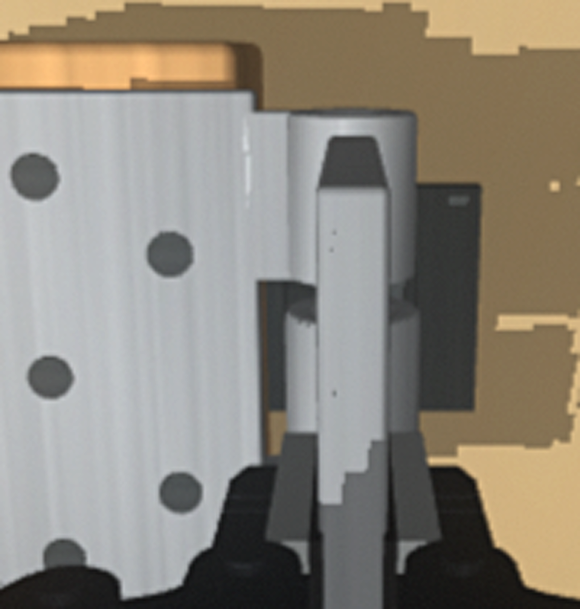

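View pics/s14c.png

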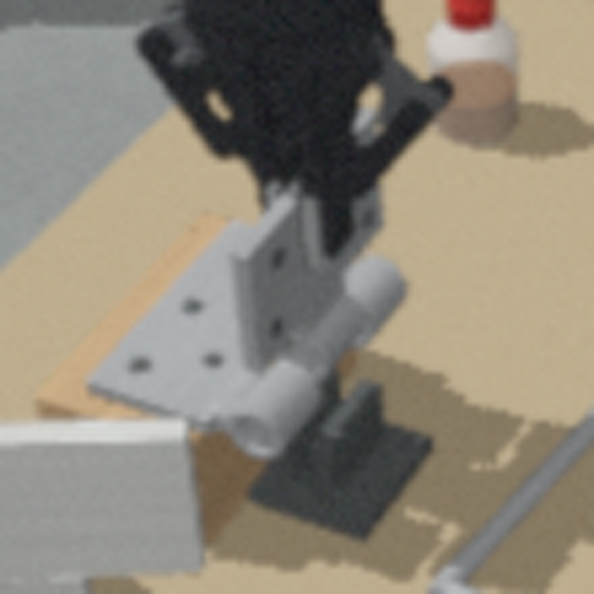

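servo_tool(
  targets=[
    {"fingers":0.0,"tx":0,"ty":0,"tz":0.004,"turn":0},
    {"fingers":0.0,"tx":0,"ty":0,"tz":0.007,"turn":0},
    {"fingers":0.0,"tx":0,"ty":0,"tz":0.0095,"turn":0},
    {"fingers":0.0,"tx":0,"ty":0,"tz":0.0105,"turn":0},
    {"fingers":0.0,"tx":0,"ty":0,"tz":0.0105,"turn":0},
  ],
)

```text
time_s: 15.95
eef_pos: [514.3, -231.3, 120.1]
tool_rot: [0.697, 0.717, 0.002, 0.0]
wrist_force: [-0.1, 0.1, -3.0]
opening: 0.082
```

```bash
python3 - <<'E'
from h import *
o,m,im=snap("wrist","w15"); print(o["eef_pos"],o["wrist_force"],o["opening"],o["tool_rot"],plan(o,[513.35,-231.26,118.5],1.6))
o,m,i3=snap("scene","s15")
cv2.imwrite("pics/w15c.png",cv2.convertScaleAbs(cv2.resize(im[100:310,160:360],None,fx=2.9,fy=2.9,interpolation=cv2.INTER_CUBIC),alpha=1.4))
cv2.imwrite("pics/s15c.png",cv2.resize(i3[235:295,195:255],None,fx=10,fy=10,interpolation=cv2.INTER_CUBIC))
E
```

```text
[ 514.25385254 -231.26154412  120.10159308] [-0.07661006  0.124063   -3.04545633] 0.08181976964663547 [6.97383118e-01 7.16695782e-01 1.98314982e-03 1.04798063e-04] (array([ 0.    , -0.0009,  0.0016]), np.float64(-0.0006160427893334849))
```

View pics/w15c.png

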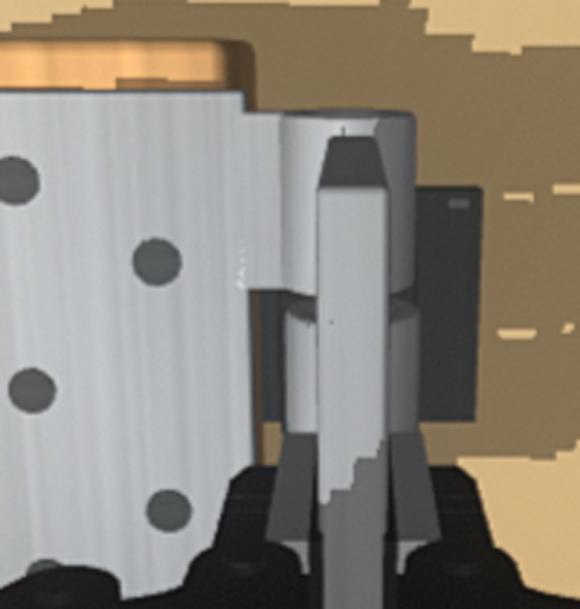

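View pics/s15c.png

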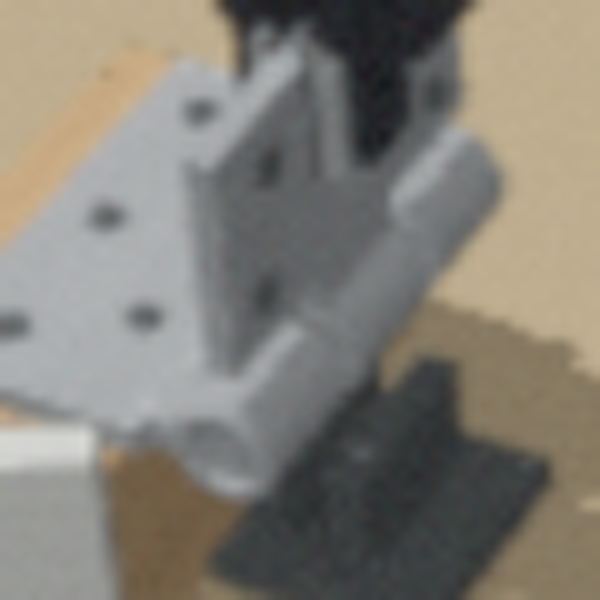

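```bash
cat > ov.py <<'E'
from h import *
import pickle,sys
np.set_printoptions(precision=2,suppress=True)
th=np.linspace(0,2*np.pi,181)
def ov(name,cam_off,k,J,B,src,out,alpha=1.4):
    o,m=pickle.load(open(f"pics/{name}.pkl","rb")); A=toolaxes(o); off=np.array(cam_off)
    im=cv2.imread(f"pics/{src}.png"); tc=lambda q:(q-off+.5)*k-.5
    X,Y,a=J; u=np.array([-np.sin(a),np.cos(a),0]); n=np.array([np.cos(a),np.sin(a),0]); z=np.array([0,0,1.])
    for s in (52,20,-20,-52):
        c=tc(proj(m,np.array([X,Y,66.])+s*u+13*(np.cos(th)[:,None]*n+np.sin(th)[:,None]*z))); print("J",s,c.min(0),c.max(0))
        cv2.polylines(im,[np.round(c).astype(int)],True,(0,0,255),1,cv2.LINE_AA)
    bx,by,bz=B; T=lambda P:o["eef_pos"]+(A@np.array(P,float).T).T
    for P in ([(bx+50,by-4,bz-80),(bx+50,by+4,bz-80),(bx-50,by+4,bz-80),(bx-50,by-4,bz-80)],[(bx+50,by-4,bz-20),(bx+50,by+4,bz-20)],
      [(bx+16,by+13*np.cos(t),bz+13*np.sin(t)) for t in th],[(bx-16,by+13*np.cos(t),bz+13*np.sin(t)) for t in th]):
        c=tc(proj(m,T(P))); print("L",c.min(0),c.max(0)); cv2.polylines(im,[np.round(c).astype(int)],True,(0,200,0),1,cv2.LINE_AA)
    cv2.imwrite(f"pics/{out}.png",im)
    print("bore - axis", T([B])[0]-np.array([X,Y,66]))
if __name__=="__main__":
    J=(512.98,-229.94,np.radians(1.6)); B=(1.05,-.3,52.5)
    ov("w15",(160,100),2.9,J,B,"w15c","w15o"); ov("s15",(195,235),10,J,B,"s15c","s15o")
E
python3 ov.py
python3 - <<'E'
import sys; sys.path.insert(0,'.')
from bench import observe
o=observe(); print(o["wrist_force"],o["time_s"])
E
```

```text
J 52 [273.6  107.31] [416.65 116.07]
J 20 [277.03 268.37] [414.   299.04]
J -20 [280.93 452.57] [410.99 505.73]
J -52 [283.77 587.84] [408.8  655.82]
L [312.5  181.82] [388.44 947.05]
L [326.54 133.54] [375.88 133.54]
L [282.7  290.11] [420.05 324.26]
L [285.56 438.26] [417.24 490.57]
bore - axis [ 1.1  -0.14  1.6 ]
J 52 [402.44 120.08] [503.4  213.39]
J 20 [331.58 204.81] [434.07 299.17]
J -20 [238.95 315.59] [343.41 411.29]
J -52 [161.39 408.38] [267.49 505.17]
L [ 172.48 -118.53] [446.45 164.25]
L [431.21  94.88] [462.57 104.38]
L [326.11 211.79] [428.94 306.29]
L [251.94 300.72] [356.34 396.28]
bore - axis [ 1.18 -0.18  1.69]
[ 0.57306873 -0.36654359 -4.40410294] 16.05
```

View pics/w15o.png

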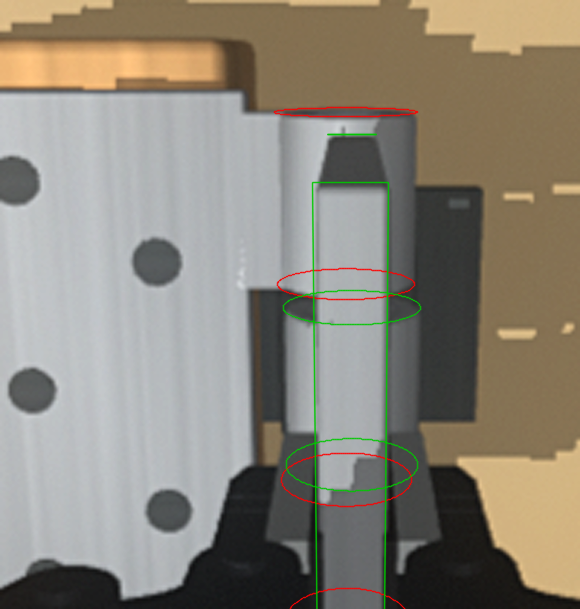

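View pics/s15o.png

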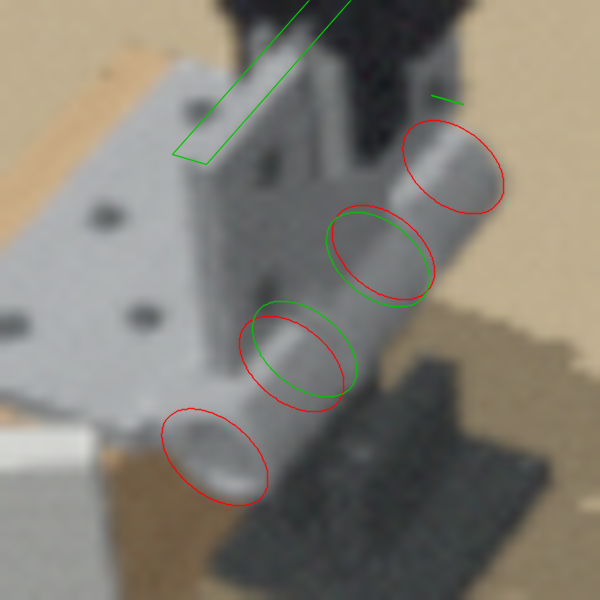

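servo_tool(
  targets=[
    {"fingers":0.0,"tx":0,"ty":-0.001,"tz":0.0015,"turn":0},
    {"fingers":0.0,"tx":0,"ty":-0.001,"tz":0.0015,"turn":0},
    {"fingers":0.0,"tx":0,"ty":-0.001,"tz":0.0015,"turn":0},
    {"fingers":0.0,"tx":0,"ty":-0.001,"tz":0.0015,"turn":0},
  ],
)

```text
time_s: 16.55
eef_pos: [513.4, -231.4, 118.8]
tool_rot: [0.697, 0.717, 0.002, 0.0]
wrist_force: [-0.9, -0.5, -4.2]
opening: 0.087
```

```bash
cat > st.py <<'E'
from h import *
np.set_printoptions(precision=2,suppress=True)
J=np.array([512.98,-229.94,66]);B=np.array([1.05,-.3,52.5])
for i in range(3):
    o=observe();A=toolaxes(o);print(o["eef_pos"],"bore err",o["eef_pos"]+A@B-J,"yaw",np.degrees(np.arctan2(A[1,1],A[0,1])),o["wrist_force"],A[2,:2],o["time_s"])
    if i<2: capture("scene")
E
python3 st.py
```

```text
[ 513.39 -231.38  118.76] bore err [ 0.25 -0.27  0.26] yaw 1.5631190815894587 [-0.85 -0.47 -4.18] [0. 0.] 16.55
[ 513.37 -231.36  118.78] bore err [ 0.23 -0.25  0.28] yaw 1.56350222714996 [ 0.34 -0.41 -4.37] [0. 0.] 16.6
[ 513.37 -231.36  118.76] bore err [ 0.23 -0.25  0.26] yaw 1.5660515992307837 [ 0.04 -1.   -4.46] [0. 0.] 16.65
```

```bash
python3 - <<'E'
from h import *
from ov import ov
o,m,im=snap("wrist","w16"); o,m,i3=snap("scene","s16"); snap("top","t16")
cv2.imwrite("pics/w16c.png",cv2.convertScaleAbs(cv2.resize(im[100:310,160:360],None,fx=2.9,fy=2.9,interpolation=cv2.INTER_CUBIC),alpha=1.4))
cv2.imwrite("pics/s16c.png",cv2.resize(i3[235:295,195:255],None,fx=10,fy=10,interpolation=cv2.INTER_CUBIC))
J=(512.98,-229.94,np.radians(1.6)); B=(1.05,-.3,52.5)
ov("w16",(160,100),2.9,J,B,"w16c","w16o")
E
```

```text
J 52 [277.76 107.2 ] [421.82 116.05]
J 20 [281.04 269.28] [418.94 300.33]
J -20 [284.76 454.52] [415.66 508.33]
J -52 [287.48 590.49] [413.26 659.27]
L [312.29 181.73] [388.21 946.8 ]
L [326.38 133.47] [375.71 133.48]
L [282.57 290.04] [419.89 324.17]
L [285.43 438.17] [417.09 490.46]
bore - axis [ 0.23 -0.25  0.26]
```

View pics/w16c.png

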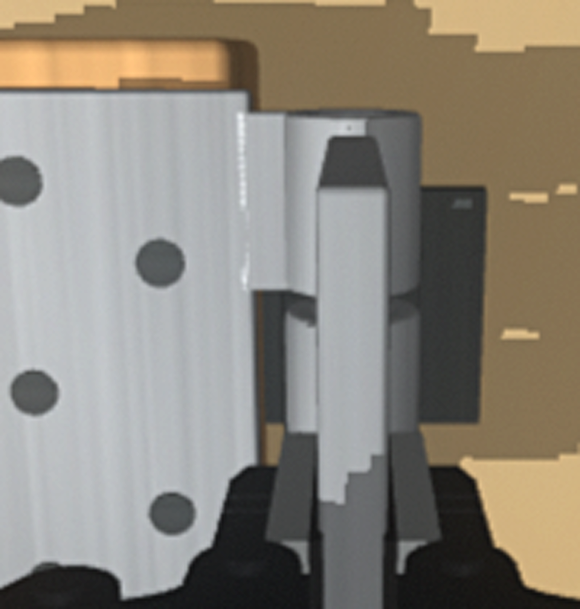

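View pics/s16c.png

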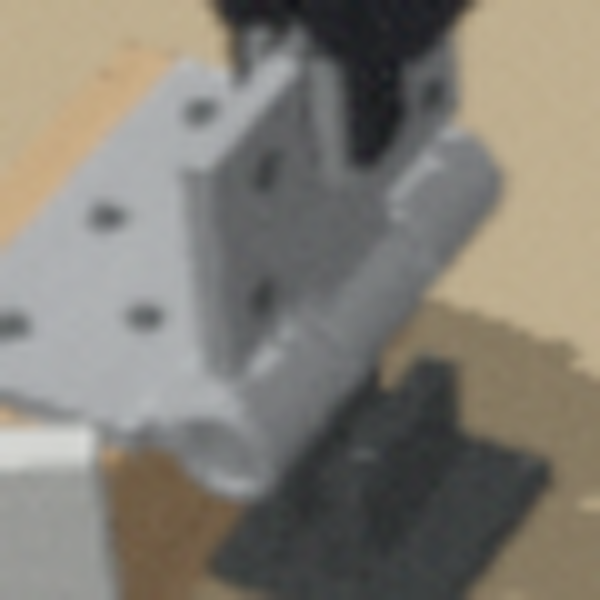

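View pics/s16.png

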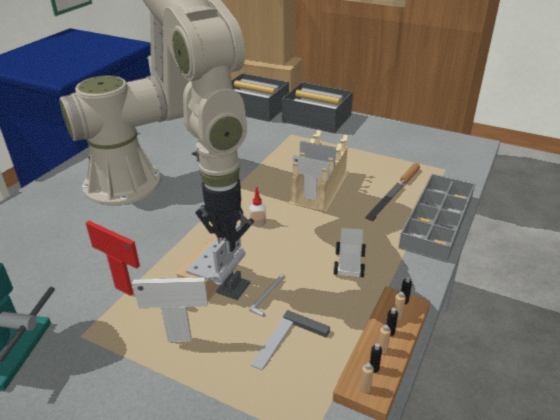

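```bash
python3 -c "
from bench import *
print(job_done()); o=observe(); print(o['time_s'],o['eef_pos'],o['wrist_force'])"
```

```text
the job is handed in; nothing more can be done
None
the job is handed in; nothing more can be done
```

I lifted the small gauge out of the hinge, stood it in rack slot 0 and let go of it. I then took the leaf from slot 3 and am holding its knuckle in the hinge gap, and I handed the job in at about 16.9 s.

**Leaf alignment:** the last checks put the bore about 0.25 mm off the hinge axis in each of x, y and z. In the final wrist picture the leaf barrel's edges match the fixed knuckles to within about 1 px. The scene picture shows the three barrels in one line.

**No contact:** the wrist force was about -4.4 N in z, which is just the leaf's weight, so nothing is pressing on the jamb.

**Gauge:** it shows standing in its slot in every picture taken after I released it.

**Weaker points:**
- My fit to the knuckle outlines was off by up to 1.6 px, although the errors roughly balanced around the centre.
- The scene camera is only good to a few mm, so the height relies mainly on the arm's own position reading.

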